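Present the prize gumball on the cleared serving mat

TASK

On the sweet-shop counter, first clear both broken toffee chunks off the round serving mat into the red bin. Then pick up the yellow dish by the wooden grip of its arch handle, keeping it level with the loose gumball resting untouched in the middle all the way, turn it about a quarter turn so that its red tab points the way the mat's red arrow points, and finish while holding it still and level over the centre of the mat, about 10 cm above it. Do not disturb the sweet jar, the lollipop stand or the scoop.

Things in the scene. Friction and masses are not known exactly. Their poses are not given: they have to be found in the camera images.
- mat: round serving mat fixed to the counter, 200 mm across, 4 mm thick, white with a blue edge and a red arrow drawn on it. Origin: centre of its underside. Its x axis is the way the arrow points (towards the customer, away from the robot, up to 0.3 rad either side), z up.
- bin: red open-topped square waste bin fixed to the counter, 150 x 150 mm outside, 70 mm high, walls and floor 4 mm. Origin: centre of its underside; x and y axes along its sides. It stands to one side of the mat, the dish to the other.
- chunk1: loose broken chunk of amber toffee with brown lumps, about 30 g, lying on the mat: 48 mm long along its x axis, 26 mm wide along y, about 29 mm high along z (up at the start). Its sides across y are flat and can be gripped from above. Origin: centre of its underside.
- chunk2: a second toffee chunk like chunk1, also on the mat about 100 mm from it.
- dish: loose yellow round dish, 156 mm across and 28 mm high, about 0.25 kg, shallow conical inside, with a thin steel arch handle over it. Origin: centre of its underside; z up. Its x axis points to the red tab on its rim; the arch stands over its y axis (its feet 76 mm either side of the centre).
- dish_front (a point): outer end of the dish's red rim tab (34 mm wide), 100 mm from the dish's centre along the dish's x axis.
- dish_grip (a point): centre of the wooden grip on top of the dish's arch, 112 mm above the dish's underside and straight above its centre. The grip is a bar 64 mm long along the dish's y axis, 14 mm thick along its x axis, 18 mm high: pinch it from above across x. Below it is free space down to the gumball, whose top is 44 mm above the dish's underside.
- dish_floor (a point): centre of the dish's inner floor, 8 mm above its underside. The floor is flat for about 10 mm around the centre and then slopes up at about 13 degrees, and 30 degrees near the rim, so the gumball finds the middle by itself when the dish is level and moved smoothly.
- gumball_center (a point): centre of the loose blue gumball, 36 mm across, 30 g, that lies in the middle of the dish.
- jar: bystander: green sweet jar with a white cap, 72 mm across, 95 mm high, loose. Origin: centre of its underside.
- lollies: bystander: white round stand 90 mm across with three lollipops, 104 mm high, loose. Origin: centre of its underside.
- scoop: bystander: aluminium sweet scoop with a blue handle, 145 mm long, 28 mm high, loose. Origin: underside of its square pan; the handle points along its -x axis.
- gumball: the same gumball; its origin lies on its surface and turns with it as it rolls, so use point gumball_center.
Things that resemble listed ones, but are neither listed nor needed, are in the scene too. Leave any turquoise look-alike of the chunk1 alone.

How it is judged (in metres and radians):
On the way, in this order (a step that is already met when the one before it is completed fails the run):
1. both toffee chunks lie in the red bin, let go (x of chunk1 in the frame of bin between -0.075 and 0.075 m and y of chunk1 in the frame of bin between -0.075 and 0.075 m and height (world z) of each of chunk1, chunk2 below 0.06 m and contact force between the fingers and chunk1 below 0.05 N and x of chunk2 in the frame of bin between -0.075 and 0.075 m and y of chunk2 in the frame of bin between -0.075 and 0.075 m and contact force between the fingers and chunk2 below 0.05 N), for 0.2 s.
2. then the dish is lifted clear of the counter with the gumball in its middle (height (world z) of dish above 0.03 m and horizontal distance between gumball_center and dish_floor below 0.02 m and distance between gumball_center and dish_floor below 0.03 m), for 0.2 s.
At the end, for the whole second after the job is handed in: Both chunks lie in the bin. The gripper holds the dish still, its underside 60 to 170 mm above the counter, within 30 mm of the mat's centre, tab within 0.2 rad of the arrow's direction, tilted less than 0.12 rad, with the gumball lying in it within 20 mm of its centre (all of step 1 and horizontal distance between gumball_center and dish_floor below 0.02 m and distance between gumball_center and dish_floor below 0.03 m and horizontal distance between dish and mat below 0.03 m and height (world z) of dish between 0.06 and 0.17 m and angle between the x axis of dish and the x axis of mat, either way round below 0.2 rad and x of dish_front in the frame of mat above 0.05 m and angle between dish's own z axis and vertical below 0.12 rad and linear speed of dish below 0.02 m/s and angular speed of dish below 0.1 rad/s and contact force between the fingers and dish above 1 N); the arm keeps its last pose, push and grip.
It fails at once if the gumball leaves the middle of the dish (more than 35 mm off centre) (distance between gumball_center and dish_floor above 0.04 m).
It fails at once if the dish is tipped more than 0.25 rad (angle between dish's own z axis and vertical above 0.25 rad).
It fails at once if the robot touches the gumball (contact force between any of the fingers, the arm and gumball above 0.05 N).
It fails at once if a bystander is moved more than 20 mm or tipped (distance of any of jar, lollies, scoop from where it was at the start of the episode above 0.02 m or angle between any of jar, lollies, scoop's own z axis and vertical above 0.3 rad).
It also fails if it takes over 67 s, if anything falls off the work surface, if the arm or the gripper's body presses on something with over 40 N, if the wrist force passes 120 N, or if a joint passes its speed limit or range.

ROBOT

A 6-joint arm with a two-finger parallel gripper is mounted at the origin on the work surface. World frame = base frame: x ahead of the robot, y to its left, z up, the work surface at z = 0. Lengths are in mm, angles in rad, forces in N, time in s.
With the tool pointing down it reaches from about 300 to 825 mm from the base axis. Payload 5.4 kg.
Tool frame: the origin (TCP) lies at the centre of the arm's flange, where the gripper is bolted on; the fingertips stand 190 mm ahead of it and the grasp point (between the pads) lies 171 mm ahead of it; z points along the fingers, y is the line along which they close (so a half turn about z gives the same grasp; the last joint's range is limited). The gripper opens to 92 mm and grips with 3 to 60 N. Pads are 20 mm wide; open, the fingers measure 128 mm over their backs; the gripper's body (75 mm by 189 mm) begins 69 mm behind the grasp point.
Start: joints at [1.133, 0.158, 1.597, -0, 1.386, -0.21], TCP at [129.867, 560.127, 404.701] pointing down, gripper open.
Joint ranges: [-2.91, 2.91], [-0.94, 2.29], [0.18, 2.7], [-1.29, 4.43], [0.17, 2.64], [-3, 3]. Speed limits (rad/s): [2.57, 2.57, 3.14, 3.14, 3.14, 3.14].

INTERFACE

Orientations are given as a rotation vector (axis times angle).
In Python, from station import bot gives the robot as it stands.
- The arm moves only by the tool arm_command, never from a script. Its argument "commands" is text: rows parted by semicolons, each of 6 numbers parted by spaces: the shift along the tool's x, y, z in cm, then the turn, a rotation vector about the tool's x, y, z in rad. In form: dx dy dz ax ay az; .... A call has exactly 8 rows; each row shifts and turns the commanded pose from where the row before left it, along the tool's axes as they then stand; what a row does not reach is not made up. A row lasts 1/8 s, in which the tool goes at most 62.5 mm and 10.7 degrees, less where a joint would pass 70% of its speed; a pose out of reach is approached as far as the arm can. A call is refused whole if a number of a shift passes 6.25 or a number of a turn 0.188, either way. A call with a gripper value outside its range is refused whole. "jaw" is the finger opening in cm, from 0 to 9.19, set as the call begins (left out, the last holds). The fingers move at their own pace and stop on an object; "force" is the grip in N (left out, the last holds). Time passes only in rows, so rows that do not move let the fingers close, or fill a call up. It gives the time, the measured TCP pose, the force, the opening and the grip force at its end, in the units of the state.
- bot.observe(): the state, without advancing time (a new reading comes with each control period).
- bot.camera(name): name is "scene" or "side" or "wrist"; returns a dict with "image" (384x512x3 uint8, red, green, blue), "mtx" (3x3 intrinsics, pixels), "pose" (4x4, takes a point from camera to world coordinates); the wrist camera has in their place "T_tool_cam" (4x4, takes a point from camera to tool coordinates, whose origin is the TCP and whose axes are the flange's). Camera axes: x right, y down, z forward; pixel columns grow to the right and rows downward; lengths in mm; the calibration is good to about 2 mm. A picture is of the moment at which its call begins: read the wrist's pose just before it. There is no depth.
- bot.job_done(): hands the job in; it is judged then, once.
The state is a dict: "time_s": time; "joint_pos": joint angles; "qd": joint speeds; "joint_efforts": joint torques, N m; "ee_pos": TCP position; "ee_rot": TCP orientation; "ft_force": force on the tool from outside, world axes, zero at the start; "wrist_torque": the same for the moment, N m; "gripper_width": opening from 0.0 (shut) to 1.0 (fully open); "gripper_force": force on a finger pad.
Only numpy, scipy, OpenCV 4.12 (cv2) and the standard library are available. Lean on these libraries where they do the work, as an engineer would, in place of code of your own. Each camera call takes 0.05 s, during which the arm holds its last target. There are 200 camera calls.

## Working session

There is one attempt and no reset: what is moved stays moved. The work goes in short steps, Python scripts to look and compute and a tool call to move; the robot and the scene stay as the last step left them, time stands still between calls to the robot, and variables do not carry over. Pictures are saved under pics/ and viewed, at most 10 in all, crops included, and the job is handed in when it is done.

Besides the shell and the picture viewer there is one more tool, called in YAML: its name, and indented under it one key for each argument. arm_command: Moves the arm, as the interface text tells. Its arguments: {"type":"object","properties":{"commands":{"type":"string"},"jaw":{"type":"number"},"force":{"type":"number"}},"required":["commands"]}

```bash
mkdir -p pics; ls
cat > h.py <<'E'
import numpy as np, cv2
from scipy.spatial.transform import Rotation as R
from station import bot
def cam(n):
    s=bot.observe(); c=bot.camera(n)
    if n=="wrist":
        T=np.eye(4);T[:3,:3]=R.from_rotvec(s["ee_rot"]).as_matrix();T[:3,3]=s["ee_pos"]
        c["pose"]=T@np.array(c["T_tool_cam"])
    return c
def ray(c,uv,z):
    uv=np.atleast_2d(uv).astype(float);K=np.array(c["mtx"]);P=np.array(c["pose"])
    d=np.c_[uv,np.ones(len(uv))]@np.linalg.inv(K).T@P[:3,:3].T
    o=P[:3,3];return o+d*((np.reshape(z,(-1,1))-o[2])/d[:,2:])
E
python3 - <<'E'
from h import *
import pickle
cs={n:cam(n) for n in("scene","side","wrist")}
pickle.dump(cs,open("c0.pkl","wb"))
for n,c in cs.items():
    print(n,np.round(np.array(c["mtx"]),1).tolist(),np.round(c["pose"],3).tolist())
im=np.hstack([cs[n]["image"] for n in("scene","side")])
cv2.imwrite("pics/scene.png",cv2.cvtColor(cv2.resize(cs["scene"]["image"],(800,600)),cv2.COLOR_RGB2BGR))
cv2.imwrite("pics/side.png",cv2.cvtColor(cs["side"]["image"],cv2.COLOR_RGB2BGR))
print(bot.observe())
E
```

```text
pics
scene [[438.9, 0.0, 253.2], [0.0, 438.9, 182.4], [0.0, 0.0, 1.0]] [[-0.595, 0.451, -0.665, 1322.15], [0.804, 0.355, -0.478, 564.851], [0.021, -0.819, -0.574, 731.185], [0.0, 0.0, 0.0, 1.0]]
side [[383.7, 0.0, 258.6], [0.0, 383.7, 186.6], [0.0, 0.0, 1.0]] [[0.933, -0.279, 0.228, 358.415], [-0.361, -0.722, 0.591, -514.626], [-0.0, -0.633, -0.774, 826.016], [0.0, 0.0, 0.0, 1.0]]
wrist [[311.1, 0.0, 258.2], [0.0, 311.1, 194.5], [0.0, 0.0, 1.0]] [[0.226, 0.934, 0.275, 51.526], [0.974, -0.217, -0.065, 577.657], [-0.002, 0.283, -0.959, 383.862], [0.0, 0.0, 0.0, 1.0]]
{'time_s': 0.15, 'joint_pos': array([ 1.13290439e+00,  1.58935783e-01,  1.59790496e+00,  2.03996355e-06,
        1.38613610e+00, -2.10123736e-01]), 'qd': array([-9.09787906e-05, -2.65815625e-03, -4.00116219e-03, -1.07221025e-05,
       -4.94520190e-04,  1.50654516e-03]), 'joint_efforts': array([-6.51021164e-04, -3.85918736e+01, -3.22433460e+01,  7.01164082e-02,
        3.51492874e-02, -8.18136436e-05]), 'ee_pos': array([129.7866823 , 559.96169768, 403.9462287 ]), 'ee_rot': array([-3.56954799e-01, -3.12080163e+00,  2.05984795e-03]), 'ft_force': array([ 0.00368568, -0.70138383, -0.22707078]), 'wrist_torque': array([-0.03272129, -0.01179469, -0.00580411]), 'gripper_force': 0.0, 'gripper_width': 1.0053157200791978}
```

View pics/scene.png

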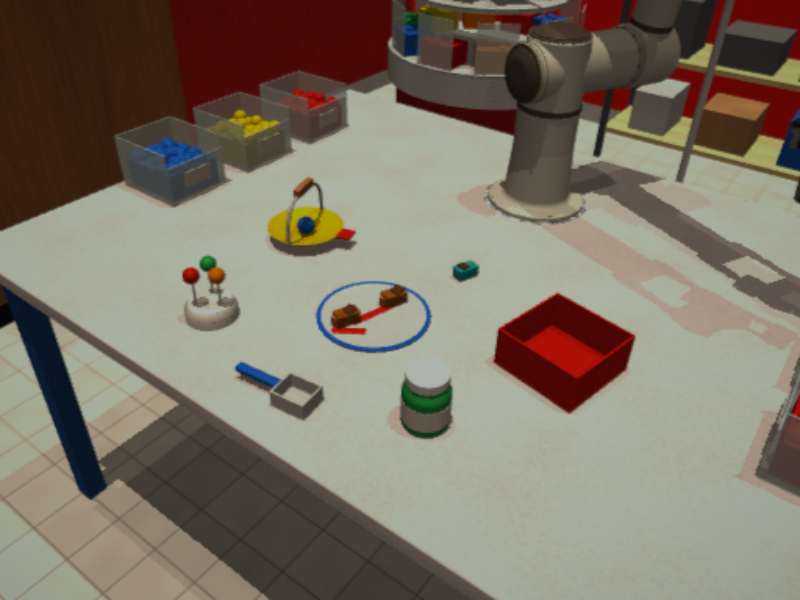

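View pics/side.png

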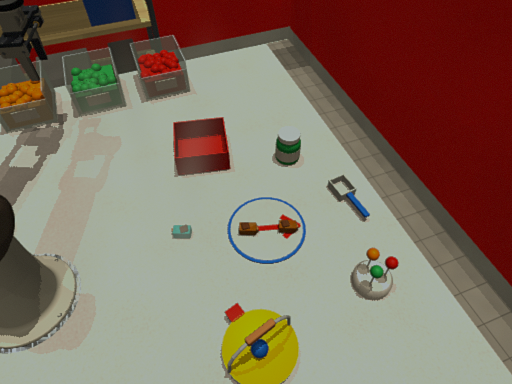

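The scene view (800x600) shows the dish at (305,228), the mat at (373,316) with chunks at (346,316) and (393,297), and the bin at (565,350). The side view shows the dish at (260,348), the mat at (267,229), chunks at (249,228) and (288,227), and the bin at (201,146).

```bash
cat > m.py <<'E'
from h import *
import pickle
cs=pickle.load(open("c0.pkl","rb"))
def mask(c,lo,hi,roi):
    hsv=cv2.cvtColor(c["image"],cv2.COLOR_RGB2HSV); m=cv2.inRange(hsv,lo,hi)
    r=np.zeros_like(m);x0,y0,x1,y1=roi;r[y0:y1,x0:x1]=255
    return m&r
def px(m): 
    y,x=np.nonzero(m);return np.c_[x,y].astype(float)
def circ(p):
    A=np.c_[2*p[:,:2],np.ones(len(p))];s=np.linalg.lstsq(A,(p[:,:2]**2).sum(1),rcond=None)[0]
    return s[:2],np.sqrt(s[2]+s[:2]@s[:2])
s=.64
rois={"scene":dict(mat=(195,175,285,230),bin=(310,185,412,265),dish=(165,125,235,165),grip=(184,112,204,128),tab=(215,143,232,156)),
"side":dict(mat=(220,190,315,268),bin=(165,112,235,180),dish=(215,300,305,384),grip=(244,315,278,348),tab=(222,300,246,322))}
def xy(a): return np.round(a,1).tolist()
for n in("scene","side"):
    c=cs[n];r=rois[n]; print("==",n)
    b=px(mask(c,(105,120,60),(130,255,255),r["mat"]));p=ray(c,b,4)
    ctr,rad=circ(p);print("mat",xy(ctr),rad)
    # inside mat: red arrow / brown chunks
    for k,lo,hi in(("arrow",(0,200,150),(6,255,255)),("chunk",(7,90,20),(25,255,190))):
        m=mask(c,lo,hi,r["mat"]);q=px(m);w=ray(c,q,4)
        ok=np.linalg.norm(w[:,:2]-ctr,axis=1)<88;mm=np.zeros_like(m);q=q[ok].astype(int);mm[q[:,1],q[:,0]]=255
        if k=="chunk": mm=cv2.morphologyEx(mm,cv2.MORPH_CLOSE,np.ones((3,3)))
        N,l,st,ce=cv2.connectedComponentsWithStats(mm)
        for i in range(1,N):
            if st[i,4]<8: continue
            print(k,st[i].tolist(),"z4",xy(ray(c,ce[i],4)[0]),"z15",xy(ray(c,ce[i],15)[0]))
    m=mask(c,(0,120,40),(8,255,255),r["bin"])|mask(c,(172,120,40),(180,255,255),r["bin"])
    h=cv2.convexHull(px(m).astype(np.float32));ap=cv2.approxPolyDP(h,4,True)[:,0]
    print("bin hull",ap.tolist(),"z70",np.round(ray(c,ap,70)[:,:2]).tolist(),"z0",np.round(ray(c,ap,0)[:,:2]).tolist())
    m=mask(c,(22,120,80),(34,255,255),r["dish"]);h=cv2.convexHull(px(m).astype(np.float32))[:,0]
    print("dish",circ(ray(c,h,28)))
    m=mask(c,(5,90,40),(18,255,220),r["grip"]);q=px(m);rc=cv2.minAreaRect(q.astype(np.float32))
    print("grip",rc,"px",len(q),xy(ray(c,q.mean(0),112)[0]));
    bx=cv2.boxPoints(rc);print(" box",xy(ray(c,bx,112)[:,:2]))
    m=mask(c,(0,150,80),(5,255,255),r["tab"]);q=px(m);print("tab",len(q),xy(ray(c,q.mean(0),25)[0]))
c=cs["scene"]["image"];d=cs["side"]["image"]
v=np.hstack([cv2.resize(c[175:230,195:285],(400,244),interpolation=cv2.INTER_CUBIC),cv2.resize(d[190:268,220:315],(400,328),interpolation=cv2.INTER_CUBIC)[:244]])
w=np.hstack([cv2.resize(c[105:170,160:240],(400,325),interpolation=cv2.INTER_CUBIC),cv2.resize(d[300:384,205:308],(400,325),interpolation=cv2.INTER_CUBIC)])
cv2.imwrite("pics/crops.png",cv2.cvtColor(np.vstack([v,w]),cv2.COLOR_RGB2BGR))
E
python3 m.py
```

```text
== scene
mat [571.8, -20.9] 96.24947985201624
arrow [231, 197, 16, 8, 48] z4 [572.5, -22.6, 4.0] z15 [583.8, -13.7, 15.0]
arrow [213, 209, 20, 4, 57] z4 [634.5, -25.9, 4.0] z15 [644.9, -17.0, 15.0]
chunk [243, 184, 18, 13, 172] z4 [512.9, -23.6, 4.0] z15 [525.1, -14.7, 15.0]
chunk [212, 195, 18, 15, 204] z4 [607.9, -54.2, 4.0] z15 [618.7, -44.8, 15.0]
bin hull [[405.0, 214.0], [400.0, 236.0], [365.0, 263.0], [316.0, 231.0], [319.0, 210.0], [355.0, 188.0]] z70 [[436.0, 381.0], [520.0, 401.0], [647.0, 374.0], [622.0, 242.0], [550.0, 209.0], [412.0, 238.0]] z0 [[342.0, 361.0], [435.0, 383.0], [575.0, 354.0], [548.0, 207.0], [469.0, 171.0], [315.0, 203.0]]
dish (array([ 448.55500223, -292.35846508]), np.float64(77.09096385514209))
grip ((193.75001525878906, 119.25), (5.656853675842285, 14.849242210388184), 45.0) px 84 [446.5, -294.8, 112.0]
 box [[474.7, -298.1], [401.6, -322.1], [414.6, -293.4], [486.0, -270.9]]
tab 54 [422.4, -208.4, 25.0]
== side
mat [570.1, -20.5] 95.77877481659785
arrow [281, 215, 10, 5, 26] z4 [625.4, -8.6, 4.0] z15 [621.8, -15.4, 15.0]
arrow [259, 225, 19, 6, 71] z4 [574.0, -20.8, 4.0] z15 [571.1, -27.4, 15.0]
arrow [284, 233, 7, 5, 20] z4 [609.5, -59.1, 4.0] z15 [606.2, -65.2, 15.0]
chunk [279, 219, 22, 18, 238] z4 [623.1, -36.0, 4.0] z15 [619.5, -42.4, 15.0]
chunk [239, 222, 20, 13, 227] z4 [525.7, -5.3, 4.0] z15 [523.4, -12.1, 15.0]
bin hull [[229.0, 168.0], [179.0, 173.0], [173.0, 123.0], [222.0, 117.0]] z70 [[531.0, 150.0], [403.0, 180.0], [433.0, 379.0], [576.0, 352.0]] z0 [[547.0, 211.0], [407.0, 245.0], [440.0, 461.0], [596.0, 432.0]]
dish (array([ 446.53451345, -292.34280573]), np.float64(76.96399322361371))
grip ((259.9121398925781, 331.6220397949219), (8.385851860046387, 35.278411865234375), 51.709835052490234) px 289 [446.9, -291.9, 112.0]
 box [[414.3, -293.7], [476.3, -274.8], [480.6, -289.7], [419.1, -307.9]]
tab 180 [421.3, -205.8, 25.0]
```

View pics/crops.png

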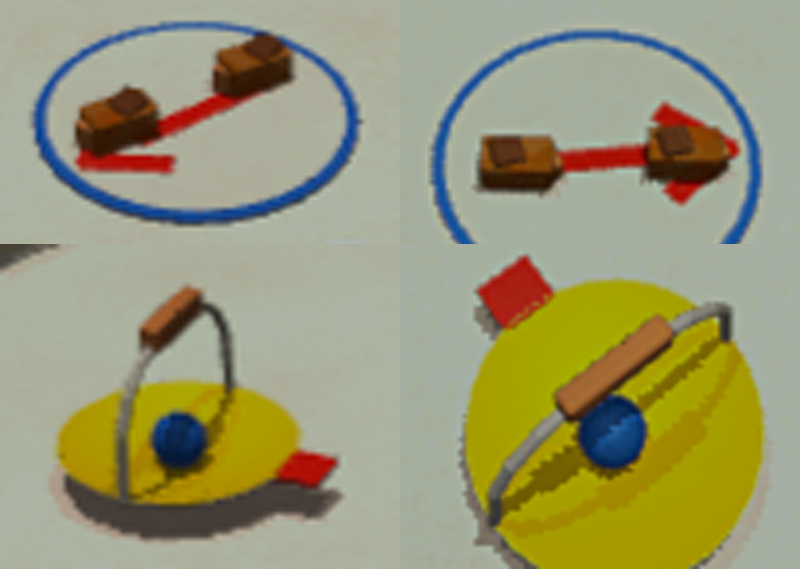

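The crops show chunks along the arrow's shaft, the near one about (524,-13) and the far one about (619,-43). The dish is at (447,-292) with its tab at yaw about 1.86, which agrees in both views. I'll move over the mat for a wrist view.

arm_command:
  commands: "-3.5 -2.9 0 0 0 0;-3.5 -2.9 0 0 0 0;-3.5 -2.9 0 0 0 0;-3.5 -2.9 0 0 0 0;-3.5 -2.9 0 0 0 0;-3.5 -2.9 0 0 0 0;-3.5 -2.9 0 0 0 0;-3.5 -2.9 0 0 0 0"

```text
time_s: 1.15
ee_pos: [350.8, 269.6, 404.5]
ee_rot: [-0.357, -3.121, -0.0]
ft_force: [0.8, -0.5, -0.0]
gripper_width: 1.0
gripper_force: 0.0
```

arm_command:
  commands: "-3.5 -2.9 0 0 0 0;-3.5 -2.9 0 0 0 0;-3.5 -2.9 0 0 0 0;-3.5 -2.9 0 0 0 0;-3.5 -2.9 0 0 0 0;-3.5 -2.9 0 0 0 0;-3.5 -2.9 0 0 0 0;-3.5 -2.9 0 0 0 0"

```text
time_s: 2.15
ee_pos: [571.3, -19.6, 404.4]
ee_rot: [-0.357, -3.121, -0.0]
ft_force: [0.8, 0.2, -0.2]
gripper_width: 1.0
gripper_force: 0.0
```

```bash
cat > w.py <<'E'
from m import *
import sys
E
sed -i 's/^s=.64/if __name__!="__main__": raise SystemExit\ns=.64/' m.py
cat > w.py <<'E'
from h import *
def mk(c,lo,hi): return cv2.inRange(cv2.cvtColor(c["image"],cv2.COLOR_RGB2HSV),lo,hi)
def comps(m,a=40):
    N,l,st,ce=cv2.connectedComponentsWithStats(m)
    return [np.argwhere(l==i)[:,::-1].astype(np.float32) for i in range(1,N) if st[i,4]>=a]
E
python3 - <<'E'
from w import *
s=bot.observe();print(s["time_s"],s["ee_pos"],s["ee_rot"])
c=cam("wrist")
import pickle;pickle.dump(c,open("c1.pkl","wb"))
cv2.imwrite("pics/w1.png",cv2.cvtColor(c["image"],cv2.COLOR_RGB2BGR))
for nm,lo,hi,z in(("red",(0,200,120),(6,255,255),4),("brown",(7,90,20),(25,255,190),29),("blue",(105,120,60),(130,255,255),4)):
    for p in comps(mk(c,lo,hi)):
        r=cv2.minAreaRect(p);w=ray(c,cv2.boxPoints(r),z)[:,:2]
        print(nm,len(p),np.round(p.mean(0)),"w",np.round(ray(c,p.mean(0),z)[0,:2],1),"box",np.round(w).tolist())
# bystanders, scene ground points
cs=pickle.load(open("c0.pkl","rb"));
for n,u,v in(("jar",288,160),("lol",372,285)):print(n,ray(cs["side"],(u,v),0)[0])
E
```

```text
2.15 [571.28699488 -19.64700467 404.3587052 ] [-3.57300089e-01 -3.12069684e+00 -3.29769160e-04]
red 2023 [500.  56.] w [505.7 275.4] box [[557.0, 252.0], [447.0, 276.0], [458.0, 304.0], [570.0, 284.0]]
red 747 [59. 81.] w [ 418.  -219.8] box [[405.0, -239.0], [397.0, -212.0], [431.0, -202.0], [440.0, -229.0]]
red 73 [497. 109.] w [564.1 271.5] box [[558.0, 253.0], [566.0, 287.0], [569.0, 287.0], [561.0, 253.0]]
brown 157 [48. 88.] w [ 426.5 -219.9] box [[410.0, -227.0], [409.0, -222.0], [443.0, -212.0], [445.0, -217.0]]
brown 812 [ 16. 145.] w [ 475.3 -280.5] box [[433.0, -303.0], [427.0, -264.0], [518.0, -261.0], [526.0, -303.0]]
brown 901 [255. 133.] w [523.5 -13. ] box [[541.0, -34.0], [498.0, -16.0], [508.0, 8.0], [551.0, -9.0]]
brown 751 [249. 213.] w [615.4 -41.5] box [[635.0, -64.0], [587.0, -46.0], [597.0, -20.0], [645.0, -37.0]]
brown 1174 [ 62. 333.] w [ 726.9 -332.1] box [[765.0, -380.0], [671.0, -317.0], [692.0, -278.0], [788.0, -339.0]]
brown 1176 [454. 333.] w [848.5 191.3] box [[793.0, 161.0], [792.0, 203.0], [904.0, 216.0], [906.0, 171.0]]
brown 341 [127. 362.] w [ 794.6 -262.1] box [[811.0, -292.0], [769.0, -249.0], [786.0, -237.0], [828.0, -279.0]]
brown 217 [486. 381.] w [944.3 231.5] box [[932.0, 197.0], [948.0, 267.0], [956.0, 267.0], [939.0, 196.0]]
blue 2097 [259. 159.] w [557.4 -15.9] box [[455.0, -87.0], [496.0, 90.0], [690.0, 59.0], [643.0, -145.0]]
blue 99 [  3. 120.] w [ 443.4 -301.9] box [[433.0, -301.0], [435.0, -292.0], [452.0, -300.0], [450.0, -309.0]]
blue 115 [260. 350.] w [839.  -79.8] box [[832.0, -93.0], [840.0, -57.0], [851.0, -59.0], [843.0, -96.0]]
jar [719.15932421 178.65528268   0.        ]
lol [ 739.61341791 -251.13163844    0.        ]
```

View pics/w1.png

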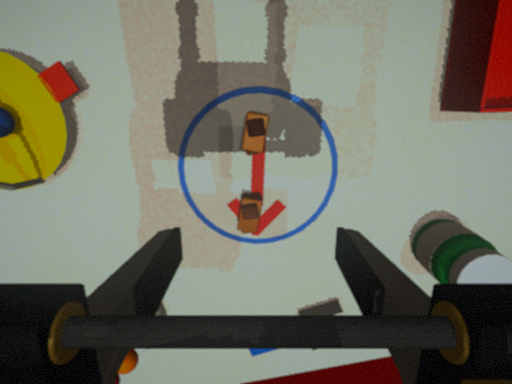

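The wrist view shows chunks at (255,133) and (249,213) and the arrow tip at (257,235). Its positions agree with the other cameras, so I'll go for the near chunk.

arm_command:
  commands: "0 0 0 0 0 0.16;0.65 -0.17 1.6 0 0 0;0.65 -0.17 1.6 0 0 0;0.65 -0.17 1.6 0 0 0;0.65 -0.17 1.6 0 0 0;0.65 -0.17 1.6 0 0 0;0.65 -0.17 1.6 0 0 0;0.65 -0.17 1.6 0 0 0"
  jaw: 6

```text
time_s: 3.2
ee_pos: [523.5, -12.1, 291.7]
ee_rot: [-0.605, -3.083, -0.0]
ft_force: [-0.6, -0.3, -0.8]
gripper_width: 0.657
gripper_force: 0.0
```

Run:
```python
from w import *
import pickle
c=pickle.load(open("c1.pkl","rb"))
w=ray(c,[(262,152),(258,190),(257,235),(284,203),(231,203)],4)[:,:2];print(np.round(w,1))
d=lambda a,b:np.arctan2(*(b-a)[::-1]);print(d(w[0],w[1]),d(w[0],w[2]),d(w[4],w[3])-np.pi/2)
b=[p for p in comps(mk(c,(105,120,60),(130,255,255))) if len(p)>1500][0];q=ray(c,b,4)
A=np.c_[2*q[:,:2],np.ones(len(q))];s=np.linalg.lstsq(A,(q[:,:2]**2).sum(1),rcond=None)[0];print("mat",s[:2],np.sqrt(s[2]+s[:2]@s[:2]))
s=bot.observe();M=R.from_rotvec(s["ee_rot"]).as_matrix();print(s["ee_pos"],"phi",np.arctan2(M[1,1],M[0,1]),s["joint_pos"])
c=cam("wrist")
for p in comps(mk(c,(7,90,20),(25,255,190)),300):
    r=cv2.minAreaRect(p);w=ray(c,cv2.boxPoints(r),33)[:,:2]; print(len(p),r,np.round(w).tolist(),np.round(w.mean(0)))
```

```text
[[550.4 -10.3]
 [596.3 -26.1]
 [656.4 -41.4]
 [620.8   2.5]
 [605.4 -63.8]]
-0.32991611309248325 -0.2852771868035668 -0.2287349481799703
mat [571.34467235 -20.80529849] 95.63876298226717
[523.52355251 -12.10858418 291.65855201] phi 1.1829505086422598 [-2.54143323e-01  1.44929666e-01  1.84759622e+00  2.26785916e-05
  1.14909237e+00 -1.43710311e+00]
1655 ((257.5, 202.5), (57.0, 31.0), 90.0) [[494.0, -14.0], [503.0, 8.0], [548.0, -9.0], [538.0, -33.0]] [521. -12.]
1112 ((266.5, 295.0), (42.0, 29.0), 90.0) [[579.0, -41.0], [588.0, -18.0], [628.0, -33.0], [618.0, -57.0]] [603. -37.]
909 ((126.92036437988281, 332.4892578125), (24.935514450073242, 64.5752182006836), 7.696051120758057) [[616.0, -202.0], [557.0, -160.0], [568.0, -141.0], [628.0, -183.0]] [ 592. -171.]
922 ((389.1600341796875, 332.1199951171875), (65.6195068359375, 24.89015769958496), 81.8698959350586) [[645.0, 48.0], [649.0, 69.0], [722.0, 58.0], [717.0, 35.0]] [683.  52.]
562 ((452.0, 381.0), (4.0, 118.0), 90.0) [[737.0, 42.0], [780.0, 147.0], [785.0, 147.0], [741.0, 40.0]] [761.  94.]
```

arm_command:
  commands: "0 0 1.6 0 0 0;0 0 1.6 0 0 0;0 0 1.6 0 0 0;0 0 1.6 0 0 0;0 0 1.4 0 0 0;0 0 1.1 0 0 0;0 0 0.5 0 0 0;0 0 0 0 0 0"

```text
time_s: 4.25
ee_pos: [524.0, -12.2, 198.5]
ee_rot: [-0.605, -3.082, -0.0]
ft_force: [-0.2, 0.5, 0.7]
gripper_width: 0.655
gripper_force: 0.0
```

arm_command:
  commands: "0 0 0 0 0 0;0 0 0 0 0 0;0 0 0 0 0 0;0 0 0 0 0 0;0 0 0 0 0 0;0 0 -1 0 0 0;0 0 -2 0 0 0;0 0 -3 0 0 0"
  jaw: 0
  force: 15

```text
time_s: 5.25
ee_pos: [523.5, -12.1, 259.1]
ee_rot: [-0.605, -3.081, -0.0]
ft_force: [0.7, 0.1, 0.1]
gripper_width: 0.281
gripper_force: 15.0
```

arm_command:
  commands: "1.36 2.28 -2 0 0 0;1.36 2.28 -2 0 0 0;1.36 2.28 -1 0 0 0;1.36 2.28 0 0 0 0;1.36 2.28 0 0 0 0;1.36 2.28 0 0 0 0;1.36 2.28 0 0 0 0;1.36 2.28 0 0 0 0"

```text
time_s: 6.25
ee_pos: [492.0, 198.7, 309.3]
ee_rot: [0.605, 3.082, 0.0]
ft_force: [-0.3, -0.2, -1.1]
gripper_width: 0.282
gripper_force: 15.0
```

arm_command:
  commands: "1.36 2.28 0 0 0 0;1.36 2.28 0 0 0 0;1.36 2.28 0 0 0 0;1.36 2.28 0 0 0 0;0 0 2 0 0 0;0 0 2.2 0 0 0;0 0 2 0 0 0;0 0 0 0 0 0"

```text
time_s: 7.25
ee_pos: [475.6, 302.6, 245.5]
ee_rot: [-0.605, -3.08, 0.003]
ft_force: [-0.0, -0.2, -1.0]
gripper_width: 0.278
gripper_force: 15.0
```

Run:
```python
from w import *
s=bot.observe();print(s["ee_pos"],s["gripper_width"])
c=cam("scene");d=cam("side")
v=np.hstack([cv2.resize(c["image"][120:280,290:440],(390,416)),cv2.resize(d["image"][60:220,120:270],(390,416))])
cv2.imwrite("pics/bin.png",cv2.cvtColor(v,cv2.COLOR_RGB2BGR))
```

```text
[475.60088801 302.56559412 245.54264666] 0.2784924951220339
```

View pics/bin.png

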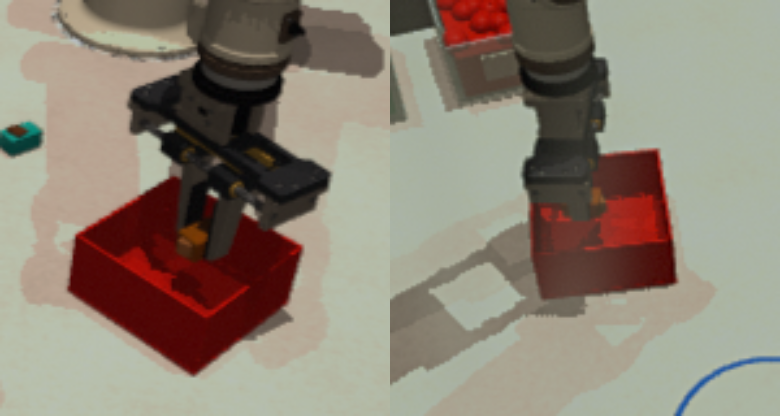

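The pictures show the chunk inside the bin walls, at (190,240) in the left crop. I'll release it and return for the far chunk.

arm_command:
  commands: "0 0 0 0 0 0;0 0 0 0 0 0;0 0 -1 0 0 0;0 0 -2 0 0 0;-2 -2 -2.5 0 0 0;-2 -2 0 0 0 0;-2 -2 0 0 0 0;-2 -2 0 0 0 0"
  jaw: 6

```text
time_s: 8.35
ee_pos: [520.6, 197.7, 302.8]
ee_rot: [0.605, 3.081, 0.001]
ft_force: [0.3, -0.1, 0.4]
gripper_width: 0.649
gripper_force: 0.0
```

arm_command:
  commands: "-2.5 -2.5 0 0 0 0;-2.5 -2.5 0 0 0 0;-2.5 -2.5 0 0 0 0;-2.5 -2.5 0 0 0 0;-2.5 -2.5 0 0 0 0;-2.5 -2.5 0 0 0 0;-2 -2.5 0 0 0 0;-1.1 -1 0 0 0 -0.03"

```text
time_s: 9.35
ee_pos: [618.3, -43.0, 302.8]
ee_rot: [0.56, 3.09, -0.001]
ft_force: [-1.1, 0.5, -0.1]
gripper_width: 0.651
gripper_force: 0.0
```

Run:
```python
from w import *
s=bot.observe();M=R.from_rotvec(s["ee_rot"]).as_matrix();print(s["time_s"],s["ee_pos"],"phi",np.arctan2(M[1,1],M[0,1]),s["gripper_width"])
c=cam("wrist");d=cam("side")
for p in comps(mk(c,(7,90,20),(25,255,190)),300):
    r=cv2.minAreaRect(p);w=ray(c,cv2.boxPoints(r),33)[:,:2]; print(len(p),r,np.round(w).tolist(),np.round(w.mean(0)))
v=np.hstack([cv2.resize(c["image"],(400,300)),cv2.resize(d["image"][60:220,120:270],(320,300))])
cv2.imwrite("pics/b2.png",cv2.cvtColor(v,cv2.COLOR_RGB2BGR))
```

```text
9.35 [618.26722507 -42.9634574  302.75229449] phi 1.2121119625840002 0.651289433904361
1513 ((259.2334289550781, 197.56491088867188), (31.745534896850586, 55.44956970214844), 3.012787342071533) [[633.0, -64.0], [588.0, -44.0], [599.0, -20.0], [644.0, -39.0]] [616. -42.]
907 ((127.08061981201172, 332.21954345703125), (24.54219627380371, 65.17989349365234), 7.907163143157959) [[724.0, -241.0], [661.0, -197.0], [672.0, -178.0], [737.0, -220.0]] [ 699. -209.]
915 ((389.53753662109375, 332.4941711425781), (64.85238647460938, 24.48120880126953), 81.25383758544922) [[748.0, 22.0], [752.0, 44.0], [828.0, 36.0], [824.0, 12.0]] [788.  28.]
553 ((452.0, 381.0), (4.0, 118.0), 90.0) [[844.0, 18.0], [886.0, 130.0], [891.0, 130.0], [849.0, 17.0]] [867.  74.]
```

View pics/b2.png

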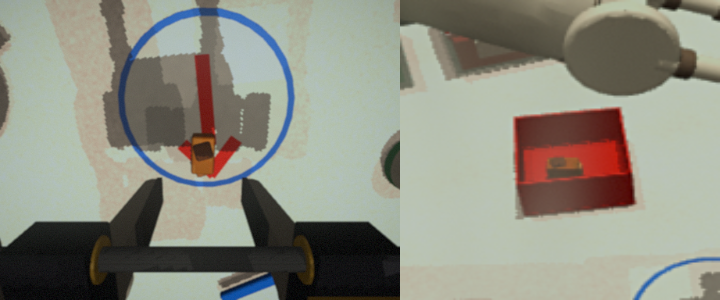

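The near chunk lies in the bin, at (563,166) in the right panel. The far chunk sits centred under the gripper at (203,155). I'll descend and grip it.

arm_command:
  commands: "0.1 0.1 1.6 0 0 0.04;0 0 1.8 0 0 0;0 0 1.8 0 0 0;0 0 1.8 0 0 0;0 0 1.6 0 0 0;0 0 1.2 0 0 0;0 0 0.7 0 0 0;0 0 0 0 0 0"

```text
time_s: 10.45
ee_pos: [617.1, -39.9, 196.3]
ee_rot: [-0.621, -3.079, -0.0]
ft_force: [0.2, 0.4, 0.2]
gripper_width: 0.65
gripper_force: 0.0
```

arm_command:
  commands: "0 0 0 0 0 0;0 0 0 0 0 0;0 0 0 0 0 0;0 0 0 0 0 0;0 0 0 0 0 0;0 0 -2 0 0 0;0 0 -3.5 0 0 0;0 0 -4 0 0 0"
  jaw: 0

```text
time_s: 11.45
ee_pos: [617.0, -39.8, 293.5]
ee_rot: [-0.621, -3.079, -0.0]
ft_force: [0.3, -0.0, -0.7]
gripper_width: 0.281
gripper_force: 15.0
```

arm_command:
  commands: "1.88 2.18 -1.5 0 0 0;1.88 2.18 0 0 0 0;1.88 2.18 0 0 0 0;1.88 2.18 0 0 0 0;1.88 2.18 0 0 0 0;1.88 2.18 0 0 0 0;1.88 2.18 0 0 0 0;1.88 2.18 0 0 0 0"

```text
time_s: 12.45
ee_pos: [545.8, 180.1, 308.2]
ee_rot: [0.62, 3.078, 0.001]
ft_force: [0.2, -0.9, -0.3]
gripper_width: 0.279
gripper_force: 15.0
```

arm_command:
  commands: "1.88 2.18 0 0 0 0;1.88 2.18 0 0 0 0;1.88 2.18 0 0 0 0;1.88 2.18 0 0 0 0;0 0 2 0 0 0;0 0 2 0 0 0;0 0 1.5 0 0 0;0 0 0 0 0 0"

```text
time_s: 13.45
ee_pos: [510.0, 287.7, 249.4]
ee_rot: [-0.622, -3.076, 0.003]
ft_force: [0.5, -0.7, -0.4]
gripper_width: 0.277
gripper_force: 15.0
```

arm_command:
  commands: "0 0 0 0 0 0;0 0 0 0 0 0;0 0 0 0 0 0;0 0 -1.5 0 0 0;0 0 -2 0 0 0;0 0 -3 0 0 0;0 0 -3 0 0 0;0 0 0 0 0 0"
  jaw: 6

```text
time_s: 14.45
ee_pos: [511.6, 289.1, 351.4]
ee_rot: [0.619, 3.073, 0.006]
ft_force: [0.0, -0.2, -0.0]
gripper_width: 0.651
gripper_force: 0.0
```

Run:
```python
from w import *
s=bot.observe();M=R.from_rotvec(s["ee_rot"]).as_matrix();print(s["time_s"],s["ee_pos"],"phi",np.arctan2(M[1,1],M[0,1]),s["joint_pos"],s["gripper_width"])
c=cam("scene");d=cam("side")
v=np.hstack([cv2.resize(c["image"][120:280,290:440],(390,416)),cv2.resize(d["image"][60:220,120:270],(390,416))])
cv2.imwrite("pics/bin2.png",cv2.cvtColor(v,cv2.COLOR_RGB2BGR))
```

```text
14.45 [511.57537025 289.08529136 351.36450744] phi 1.1731510272660446 [ 3.08857995e-01  2.32235092e-01  1.61998812e+00  1.69909331e-05
  1.28127540e+00 -8.64281631e-01] 0.6514112691451792
```

View pics/bin2.png

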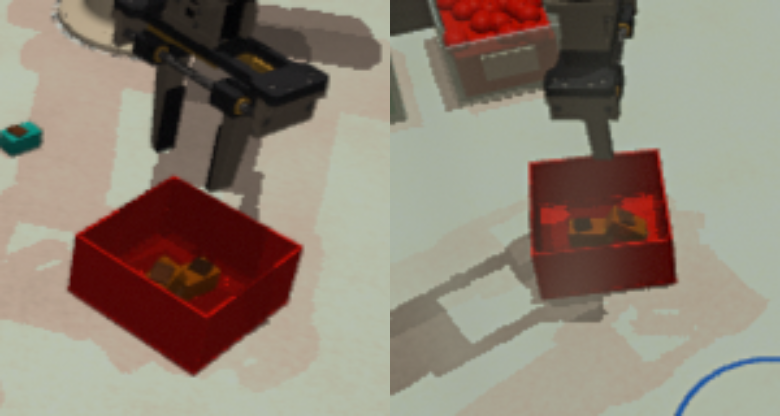

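Both chunks lie in the bin, around (183,275) in the left crop. I'll turn and go above the dish.

arm_command:
  commands: "0 0 0 0 0 -0.172;0 0 0 0 0 -0.172;0 0 0 0 0 -0.172;0 0 0 0 0 -0.174;1.91 -4.48 0 0 0 0;1.91 -4.48 0 0 0 0;1.91 -4.48 0 0 0 0;1.91 -4.48 0 0 0 0"

```text
time_s: 15.55
ee_pos: [488.1, 93.7, 345.3]
ee_rot: [0.457, -3.106, -0.001]
ft_force: [0.3, -0.8, 0.7]
gripper_width: 0.657
gripper_force: 0.0
```

arm_command:
  commands: "1.91 -4.48 0 0 0 0;1.91 -4.48 0 0 0 0;1.91 -4.48 0 0 0 0;1.91 -4.48 0 0 0 0;1.91 -4.48 0 0 0 0;1.91 -4.48 0 0 0 0;1.91 -4.48 0 0 0 0;1.91 -4.48 0 0 0 0"

```text
time_s: 16.55
ee_pos: [445.2, -293.4, 345.3]
ee_rot: [0.457, -3.107, -0.003]
ft_force: [1.0, -0.7, 0.5]
gripper_width: 0.655
gripper_force: 0.0
```

Run:
```python
from w import *
s=bot.observe();M=R.from_rotvec(s["ee_rot"]).as_matrix();print(s["time_s"],s["ee_pos"],"phi",np.arctan2(M[1,1],M[0,1]),s["joint_pos"],s["gripper_width"])
print("grasp pt",s["ee_pos"]+171*M[:,2])
c=cam("wrist")
for nm,lo,hi,z in(("brown",(5,90,60),(18,255,255),121),("red",(0,200,120),(6,255,255),26),("yellow",(22,120,80),(34,255,255),28)):
  for p in comps(mk(c,lo,hi),150):
    r=cv2.minAreaRect(p);w=ray(c,cv2.boxPoints(r),z)[:,:2]; print(nm,len(p),np.round(r[0]),np.round(r[1]),round(r[2],1),np.round(w).tolist(),np.round(w.mean(0),1))
cv2.imwrite("pics/dish.png",cv2.cvtColor(c["image"],cv2.COLOR_RGB2BGR))
```

```text
16.55 [ 445.15349372 -293.39833826  345.29093669] phi 1.8627761868003678 [-8.09605795e-01  1.04597990e-01  1.77729496e+00  1.31177898e-04
  1.26224524e+00 -2.67242319e+00] 0.6554271820564401
grasp pt [ 444.86871338 -293.06844158  174.29149205]
brown 175 [334. 188.] [10. 34.] 17.9 [[419.0, -254.0], [395.0, -255.0], [395.0, -248.0], [419.0, -246.0]] [ 406.9 -250.6]
brown 1372 [258. 221.] [86. 18.] 90.0 [[416.0, -308.0], [413.0, -297.0], [475.0, -278.0], [478.0, -290.0]] [ 445.6 -293.2]
red 636 [347. 191.] [24. 31.] 4.1 [[441.0, -214.0], [411.0, -223.0], [405.0, -200.0], [436.0, -190.0]] [ 423.1 -206.6]
yellow 7752 [216. 183.] [ 72. 148.] 2.8 [[541.0, -354.0], [392.0, -381.0], [376.0, -317.0], [523.0, -281.0]] [ 457.9 -333.1]
yellow 7442 [299. 183.] [149.  70.] 87.8 [[373.0, -312.0], [352.0, -250.0], [493.0, -191.0], [518.0, -262.0]] [ 434.1 -253.7]
```

View pics/dish.png

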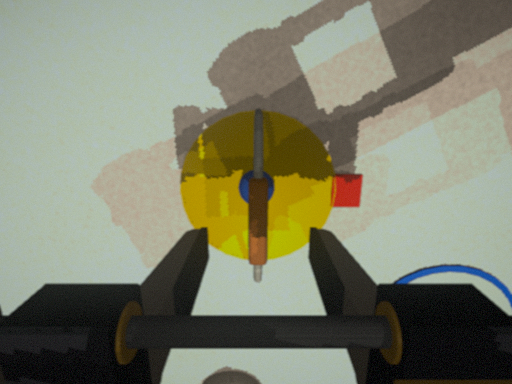

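The wrist view shows the grip centred at (258,221) and square to the fingers. The gumball is at (257,187) and the tab at (347,191), pointing along the tool's +y. I'll descend and pinch it.

arm_command:
  commands: "0 0 1 0 0 0;0 0 1 0 0 0;0 0 1 0 0 0;0 0 1 0 0 0;0 0 1 0 0 0;0 0 0.8 0 0 0;0 0 0.5 0 0 0;0 0 0 0 0 0"

```text
time_s: 17.6
ee_pos: [445.9, -292.1, 283.4]
ee_rot: [0.457, -3.108, -0.001]
ft_force: [-0.1, -0.8, -0.7]
gripper_width: 0.651
gripper_force: 0.0
```

arm_command:
  commands: "0 0 0 0 0 0;0 0 0 0 0 0;0 0 0 0 0 0;0 0 0 0 0 0;0 0 0 0 0 0;0 0 0 0 0 0;0 0 0 0 0 0;0 0 0 0 0 0"
  jaw: 0.8
  force: 30

```text
time_s: 18.6
ee_pos: [445.9, -292.2, 283.7]
ee_rot: [-0.457, 3.108, -0.0]
ft_force: [0.6, -0.1, 0.1]
gripper_width: 0.147
gripper_force: 30.0
```

arm_command:
  commands: "0 0 -0.1 0 0 0;0 0 -0.3 0 0 0;0 0 -0.5 0 0 0;0 0 -0.7 0 0 0;0 0 -0.8 0 0 0;0 0 -0.8 0 0 0;0 0 -0.8 0 0 0;0 0 -0.8 0 0 0"

```text
time_s: 19.6
ee_pos: [445.9, -292.2, 332.3]
ee_rot: [-0.457, 3.108, -0.0]
ft_force: [0.2, -1.1, -3.6]
gripper_width: 0.15
gripper_force: 30.0
```

arm_command:
  commands: "0 0 -0.8 0 0 0;0 0 -0.8 0 0 0;0 0 -0.8 0 0 0;0 0 -0.8 0 0 0;0 0 -0.7 0 0 0;0 0 -0.5 0 0 0;0 0 -0.3 0 0 0;0 0 -0.1 0 0 0"

```text
time_s: 20.6
ee_pos: [445.9, -292.2, 379.8]
ee_rot: [0.457, -3.108, 0.0]
ft_force: [1.0, -0.1, -3.5]
gripper_width: 0.145
gripper_force: 30.0
```

Run:
```python
from w import *
s=bot.observe();M=R.from_rotvec(s["ee_rot"]).as_matrix();print(s["time_s"],s["ee_pos"],"phi",np.arctan2(M[1,1],M[0,1]),s["joint_pos"],s["gripper_width"],M[:,2])
c=cam("wrist");d=cam("side")
for p in comps(mk(c,(105,120,60),(130,255,255)),80): print("blue",len(p),p.mean(0))
for p in comps(mk(c,(5,90,60),(18,255,255)),500): print("brown",cv2.minAreaRect(p))
for p in comps(mk(c,(0,200,120),(6,255,255)),200): print("red",cv2.minAreaRect(p))
v=np.hstack([cv2.resize(c["image"],(400,300)),cv2.resize(d["image"][184:384,160:412],(380,300))])
cv2.imwrite("pics/lift.png",cv2.cvtColor(v,cv2.COLOR_RGB2BGR))
```

```text
20.6 [ 445.92504175 -292.15659132  379.78530148] phi 1.8630174384946312 [-8.06835447e-01  7.01163692e-02  1.74321239e+00 -5.42659759e-05
  1.32824531e+00 -2.66983985e+00] 0.1449774483262557 [-2.51845187e-05 -4.98589066e-05 -9.99999998e-01]
blue 156 [244.19872 199.23077]
blue 105 [271.18094 199.29524]
blue 913 [439.35596 269.08542]
blue 189 [447.96826 364.8095 ]
brown ((258.5, 258.5), (113.0, 27.0), 90.0)
red ((368.0, 215.5), (23.0, 32.0), 90.0)
red ((438.59649658203125, 302.641357421875), (8.221502304077148, 37.86874008178711), 41.6335334777832)
```

View pics/lift.png

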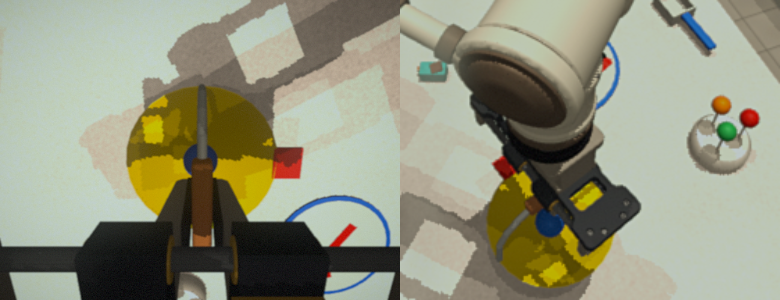

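The dish is lifted level with the gumball centred behind the grip, at (201,160) in the left panel. I'll translate smoothly to the mat.

arm_command:
  commands: "-0.155 0.175 0 0 0 0;-0.31 0.35 0 0 0 0;-0.465 0.525 0 0 0 0;-0.62 0.7 0 0 0 0;-0.775 0.875 0 0 0 0;-0.93 1.05 0 0 0 0;-1.085 1.225 0 0 0 0;-1.24 1.4 0 0 0 0"

```text
time_s: 21.7
ee_pos: [481.7, -214.6, 379.7]
ee_rot: [-0.457, 3.108, 0.0]
ft_force: [0.8, 0.1, -3.2]
gripper_width: 0.149
gripper_force: 30.0
```

arm_command:
  commands: "-1.24 1.4 0 0 0 0;-1.24 1.4 0 0 0 0;-1.24 1.4 0 0 0 0;-1.24 1.4 0 0 0 0;-1.24 1.4 0 0 0 0;-1.24 1.4 0 0 0 0;-1.24 1.4 0 0 0 0;-1.24 1.4 0 0 0 0"

```text
time_s: 22.7
ee_pos: [544.5, -78.8, 379.7]
ee_rot: [0.457, -3.108, 0.0]
ft_force: [1.1, -0.2, -3.4]
gripper_width: 0.149
gripper_force: 30.0
```

arm_command:
  commands: "-1.085 1.225 0 0 0 0;-0.93 1.05 0 0 0 0;-0.775 0.875 0 0 0 0;-0.62 0.7 0 0 0 0;-0.465 0.525 0 0 0 0;-0.31 0.35 0 0 0 0;-0.155 0.175 0 0 0 0;0 0 0 0 0 0"

```text
time_s: 23.7
ee_pos: [571.4, -20.6, 379.7]
ee_rot: [0.457, -3.108, 0.0]
ft_force: [0.3, -0.0, -3.1]
gripper_width: 0.152
gripper_force: 30.0
```

arm_command:
  commands: "0 0 0 0 0 0.017;0 0 0 0 0 0.034;0 0 0 0 0 0.05;0 0 0 0 0 0.067;0 0 0 0 0 0.084;0 0 0 0 0 0.1;0 0 0 0 0 0.117;0 0 0 0 0 0.134"

```text
time_s: 24.7
ee_pos: [571.4, -20.6, 379.7]
ee_rot: [-0.495, -3.102, 0.0]
ft_force: [0.3, 0.2, -3.7]
gripper_width: 0.149
gripper_force: 30.0
```

arm_command:
  commands: "0 0 0 0 0 0.134;0 0 0 0 0 0.134;0 0 0 0 0 0.134;0 0 0 0 0 0.134;0 0 0 0 0 0.134;0 0 0 0 0 0.134;0 0 0 0 0 0.134;0 0 0 0 0 0.134"

```text
time_s: 25.7
ee_pos: [571.4, -20.6, 379.7]
ee_rot: [2.01, 2.414, -0.0]
ft_force: [0.6, -0.1, -4.0]
gripper_width: 0.152
gripper_force: 30.0
```

arm_command:
  commands: "0 0 0 0 0 0.117;0 0 0 0 0 0.1;0 0 0 0 0 0.084;0 0 0 0 0 0.067;0 0 0 0 0 0.05;0 0 0 0 0 0.034;0 0 0 0 0 0.017;0 0 0 0 0 0"

```text
time_s: 26.7
ee_pos: [571.4, -20.6, 379.7]
ee_rot: [2.511, 1.888, -0.0]
ft_force: [-0.7, 0.6, -3.2]
gripper_width: 0.147
gripper_force: 30.0
```

Run:
```python
from w import *
s=bot.observe();M=R.from_rotvec(s["ee_rot"]).as_matrix();print(s["time_s"],s["ee_pos"],"phi",np.arctan2(M[1,1],M[0,1]),s["gripper_width"],M[:,2],abs(s["qd"]).max())
c=cam("wrist");d=cam("side");e=cam("scene")
for p in comps(mk(c,(105,120,60),(130,255,255)),80): print("blue",len(p),p.mean(0))
for p in comps(mk(c,(0,200,120),(6,255,255)),200): print("red",cv2.minAreaRect(p),ray(c,p.mean(0),122)[0])
v=np.vstack([np.hstack([cv2.resize(c["image"],(400,300)),cv2.resize(d["image"],(400,300))]),cv2.resize(e["image"][60:260,120:420],(800,533))[100:400]])
cv2.imwrite("pics/fin.png",cv2.cvtColor(v,cv2.COLOR_RGB2BGR))
```

```text
26.7 [571.3883412  -20.55528024 379.69484017] phi -0.2811033308959845 0.14749425027576885 [-5.39109713e-06 -2.83433174e-05 -1.00000000e+00] 0.006384758196063317
blue 1227 [259.94214 107.18175]
blue 1093 [484.29095 140.50046]
blue 204 [243.89706 199.79903]
red ((367.2103576660156, 208.4758758544922), (34.54692459106445, 39.61269760131836), 4.763641834259033) [655.74723972 -47.50216212 122.        ]
```

View pics/fin.png

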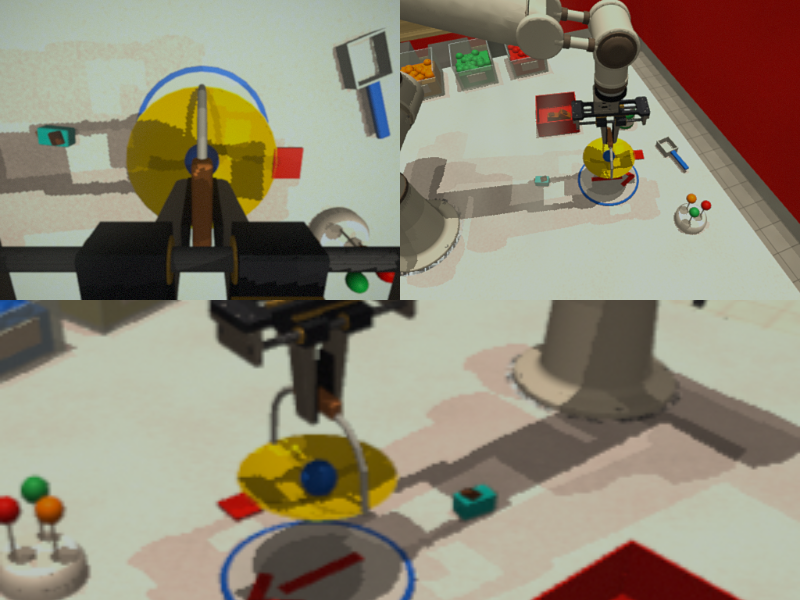

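The dish hangs level over the mat with the gumball centred, at (201,160) in the top-left panel. The tab points along the arrow (-0.31 measured against about -0.29 for the arrow), and the bystanders are in place. I'll let it settle, then hand it in.

arm_command:
  commands: "0 0 0 0 0 0;0 0 0 0 0 0;0 0 0 0 0 0;0 0 0 0 0 0;0 0 0 0 0 0;0 0 0 0 0 0;0 0 0 0 0 0;0 0 0 0 0 0"

```text
time_s: 27.85
ee_pos: [571.4, -20.5, 379.7]
ee_rot: [-2.511, -1.888, 0.0]
ft_force: [-0.1, 0.2, -3.4]
gripper_width: 0.15
gripper_force: 30.0
```

```bash
python3 -c "
from station import bot
print(bot.job_done())"
```

```text
the job is handed in; nothing more can be done
None
```

I handed the job in at about 28 s (no verdict came back): both toffee chunks are in the bin, and the gripper holds the dish still and level about 96 mm above the counter over the mat's centre, tab along the arrow and gumball in the middle.

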